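# Load a round cell into the sprung bay of a battery charger

### The arm

A 6-joint arm with a two-finger parallel gripper is mounted at the origin on the work surface; the furniture and walls round the work are solid. World frame = base frame: x ahead of the robot, y to its left, z up, the work surface at z = 0. Lengths are in mm, angles in rad, forces in N, time in s.
With the tool pointing down it reaches from about 350 to 850 mm from the base axis. Payload 8.1 kg.
Tool frame: the origin (TCP) lies at the very end of the fingers, on their centre line; the grasp point (between the pads) lies 19 mm behind it; z points along the fingers, y is the line along which they close (so a half turn about z gives the same grasp; the last joint's range is limited). The gripper opens to 93 mm and grips with 3 to 60 N. Pads are 15 mm wide; open, the fingers measure 128 mm over their backs; the gripper's body (75 mm by 188 mm) begins 65 mm behind the grasp point.
Start: joints at [-1.252, 0.13, 1.488, -0, 1.523, -0.085], TCP at [235.769, -551.741, 218.635] pointing down, gripper open.
Joint ranges: [-2.96, 2.96], [-0.89, 2.26], [0.02, 2.5], [-1.34, 4.48], [0, 2.73], [-2.66, 2.66]. Speed limits (rad/s): [2.39, 2.39, 2.79, 3.14, 3.14, 3.14].

### API

Orientations are given as [roll, pitch, yaw] about the fixed x, y, z axes, in that order (R = Rz(yaw) Ry(pitch) Rx(roll)).
In Python, from rig import readout, imaging, arm, silhouettes gives the robot as it stands.
- The arm moves only by the shell command python3 -m handwheel 'ROWS' [OPENING] [FORCE]. ROWS is JSON, a list of rows, each a list of 6 numbers: the shift along the world's x, y, z in mm, then the turn, a rotation vector about the world's x, y, z in degrees. In form: [[dx, dy, dz, ax, ay, az], ...]. A call has exactly 8 rows; each row shifts and turns the commanded pose from where the row before left it; what a row does not reach is not made up. A row lasts 1/10 s, in which the tool goes at most 50 mm and 8.59 degrees, less where a joint would pass 70% of its speed; a pose out of reach is approached as far as the arm can. A call is refused whole if a number of a shift passes 50 or a number of a turn 8.59, either way. A call with a gripper value outside its range is refused whole. OPENING is the closure in counts, from 0 (fully open) to 255 (shut), set as the call begins (- or left out, the last holds). The fingers move at their own pace and stop on an object; FORCE is the grip in N (left out, the last holds). Time passes only in rows, so rows that do not move let the fingers close, or fill a call up. It gives the time, the measured TCP pose, the force, the opening and the grip force at its end, in the units of the state.
- readout.state(): the state, without advancing time (a new reading comes with each control period).
- imaging.read_camera(name): name is "scene" or "side" or "wrist"; returns (picture, depth): 400x640x3 uint8, blue, green, red; 400x640 float32, mm along the optical axis (not along the pixel's ray), 0 where there is no reading.
- imaging.get_calibration(name): a dict with "fov_y" (degrees; the focal length in pixels is half the picture's height over the tangent of half this angle, whatever the lens; pixels are square), "cx", "cy" (the principal point, pixels), "rvec" (rotation vector, rad) and "tvec" (3), from world to camera coordinates, as OpenCV has them. Camera axes: x right, y down, z forward; pixel columns grow to the right and rows downward; lengths in mm; the calibration is good to about 2 mm. A picture is of the moment at which its call begins: read the wrist's pose just before it. get_calibration takes no time and is no camera call; for the wrist camera it gives the pose at the moment of the call.
- arm.close_job(): hands the job in; it is judged then, once.
Trained networks look in the newest picture that a camera, given by its name, has taken for a name from the list of things; names that differ only in an ending like _2 or _b are one class to them, and where a whole thing is asked for, a point or a joint stands for the part that bears it (a point fixed in the world has none). Each returns a list of dicts, best first, with "conf" (0 to 1); they miss things now and then, are a little off and sometimes report something else, mostly with a low value. They report only what shows in the picture. A call takes as long as a camera call. They do not tell look-alikes from the thing itself.
- silhouettes(query, camera): "pixels" (400x640 bool, what is visible of it) and "rect" ([left, top, width, height] in pixels, round what is visible of it).
The state is a dict: "time_s": time; "joint_positions": joint angles; "qvel": joint speeds; "joint_efforts": joint torques, N m; "tool_pos": TCP position; "eef_rot": TCP orientation; "force": force on the tool from outside, world axes, zero at the start; "wrist_torque": the same for the moment, N m; "gripper_width": finger opening in mm; "grasp_force": force on a finger pad.
Only numpy, scipy, OpenCV 4.12 (cv2) and the standard library are available. Lean on these libraries where they do the work, as an engineer would, in place of code of your own. Each camera call takes 0.05 s, during which the arm holds its last target. There are 200 camera calls.

### The job

Load the round battery cell from the white rest into the empty bay of the charger, nub towards the end post: push the sprung slide back with the cell's flat end, lower the cell behind the post, then ease it slowly forward by feel until the post takes the spring's push, and only then let go, so that the slide closes on it without snapping. Leave the cell clamped flat in the bay; do not force the post or the slide (20 N at most), and do not disturb the eraser or the memory stick.

Things in the scene. Friction and masses are not known exactly. Their poses are not given: they have to be found in the camera images.
- cell: Loose grey round battery cell, 26 mm in diameter, 67.5 mm long with its nub, about 95 g. Origin on its axis, midway along the whole length; its x axis is the cell axis. The nub (steel, 10 mm wide, 2.5 mm long) is at the -x end: nub tip 33.75 mm to -x, flat end 33.75 mm to +x. Starts level in the rest, axis 19 mm above the riser; it may be rolled about its axis.
- cell_nub (a point): Centre of the tip of the cell's nub (-x end of the cell).
- riser: Pale wooden desk riser, 280 x 290 mm, fixed; its flat top is 80 mm above the table and carries charger, rest, eraser and memory stick. Origin at the centre of its foot on the table. A tall computer screen stands to its left: keep the arm clear of it.
- cell_rest: White low rest, 92 x 44 mm, fixed, in which the cell lies along the rest's x axis between two rails. Origin at the centre of its underside; bed 6 mm above the riser, rails to 10 mm, 21 mm apart inside, 29 mm outside; open ends.
- cell_charger: Black charger, fixed to the riser. Origin in its underside; x along the bay from the end post (-x) to the slide (+x), z up. Heights above the riser: bed 10 mm, rails (x -34 to 20 mm, 24 mm apart inside, 32 outside) 14, spring housing (x 48 to 86) 36. Base x -76 to 88 mm, 62 mm wide. A seated cell lies along x with its axis at y 0, z 23 mm.
- slide_face (a point): Middle of the slide's smooth face (friction 0.2) that meets the cell's flat end, 34 mm above the riser; at x = +18.5 mm in the charger's frame when closed; moves with the slide. The slide is an upright grey plate 26 mm wide, 7 mm thick, from 11.5 to 56.5 mm above the riser.
- slide (a joint): Slide travel, m: 0 closed, grows to the charger's +x, hard stop 0.0175. Its spring closes it: 2 N at 0 plus 0.6 N per mm. Cell seated: 0.004 (post at x -45) to 0.014 (post at -35; 10.4 N), so at 0.014 to 0.0175 (10.4 to 12.5 N) a level cell passes any post setting. Post and slide are stiff: a fraction of a mm past touch adds several N. Closing faster than 0.04 m/s is snapping.
- eraser: Loose eraser, 19 x 42 x 12 mm, a bystander on the riser. Origin at the centre of its underside.
- usb_stick: Loose black memory stick, 18 x 53 x 8 mm, a bystander on the riser. Origin on its underside.
- post_range (a point): A point of the charger, x -40, y 0, z 20 mm in its frame: middle of the range for the end post (end_post), a rigid grey post 28 mm wide, 10 mm thick, rising 30 mm above the riser, with a 46 mm wide foot 14 mm high. It is clamped in slots with its inner face, which stops the nub, anywhere from x -45 to -35 mm: where is not reported.
Not all that is in view belongs to the job. Several things have the shape of the cell; the one meant has the colours described above.

How it is judged:
By the outcome, as a careful person would: the job done as asked, in the order asked, and still so for the second after the job is handed in, with the robot touching nothing.
It also fails if it takes over 61 s, if anything falls off the work surface, if the arm or the gripper's body presses on something with over 40 N, if the wrist force passes 120 N, or if a joint passes its speed limit or range.

## Working session

There is one attempt and no reset: what is moved stays moved. The work goes in short steps, Python scripts to look and compute and a shell command to move; the robot and the scene stay as the last step left them, time stands still between calls to the robot, and variables do not carry over. Pictures are saved under pics/ and viewed, at most 10 in all, crops included, and the job is handed in when it is done.

```bash
ls; mkdir -p pics; cat > h.py <<'E'
import numpy as np, cv2
from rig import readout, imaging, arm, silhouettes
def cal(n):
    c=imaging.get_calibration(n); f=200/np.tan(np.radians(c['fov_y'])/2)
    return f,c['cx'],c['cy'],cv2.Rodrigues(np.array(c['rvec'],float))[0],np.array(c['tvec'],float).ravel()
def cloud(d,c):
    f,cx,cy,R,t=c; v,u=np.mgrid[:400,:640]
    P=np.stack([(u-cx)/f*d,(v-cy)/f*d,d],-1)
    return (P-t)@R   # world, 400x640x3
def proj(p,c):
    f,cx,cy,R,t=c; q=R@np.array(p,float)+t; return f*q[0]/q[2]+cx,f*q[1]/q[2]+cy
E
python3 - <<'E'
from h import *
s=readout.state();print({k:np.round(v,3).tolist() for k,v in s.items()})
ims=[]
for n in ['scene','side','wrist']:
    im,d=imaging.read_camera(n);c=cal(n);P=cloud(d,c)
    print(n,imaging.get_calibration(n))
    cv2.imwrite(f'pics/{n}0.png',im);np.savez(f'{n}0.npz',im=im,d=d)
    for q in ['cell','cell_rest','cell_charger','slide_face','post_range','eraser','usb_stick']:
        for r in silhouettes(q,n)[:4]:
            m=r['pixels']&(d>0)
            print(q,round(r['conf'],2),r['rect'],np.round(np.median(P[m],0),1) if m.any() else None, im[r['pixels']].mean(0).round())
E
```

```text
pics
{'time_s': 0.0, 'joint_positions': [-1.252, 0.131, 1.489, -0.0, 1.523, -0.085], 'qvel': [-0.001, 0.002, 0.0, -0.001, 0.0, -0.002], 'joint_efforts': [-0.001, -55.983, -49.177, 0.077, 0.036, -0.0], 'tool_pos': [235.585, -551.22, 217.626], 'eef_rot': [-3.14, -0.0, 0.404], 'force': [0.676, 0.678, 0.513], 'wrist_torque': [0.027, -0.023, 0.039], 'grasp_force': 0.0, 'gripper_width': 93.354}
scene {'fov_y': 52.79984286464097, 'cx': 318.5935655462321, 'cy': 192.10707763241763, 'rvec': array([ 2.05995669, -0.92001958,  0.4493522 ]), 'tvec': array([-440.02396664,  148.62597433,  812.39043088])}
cell 0.7 [270.6, 280.9, 18.6, 37.2] [ 178.  -347.7   22.4] [34. 55. 90.]
cell 0.63 [314.5, 194.2, 14.2, 30.0] [ 333.  -304.2  107.3] [107. 102. 100.]
cell 0.51 [310.5, 158.9, 22.1, 3.2] [567.  -91.3  23.5] [ 53.  91. 141.]
cell_rest 0.75 [311.6, 200.9, 23.8, 31.2] [ 325.9 -308.4   85. ] [210. 215. 214.]
cell_charger 0.64 [381.8, 201.7, 31.2, 31.7] [ 416.5 -419.6   88.9] [37. 36. 37.]
post_range 0.7 [381.8, 201.9, 31.1, 29.1] [ 416.5 -419.5   88.9] [39. 39. 41.]
usb_stick 0.26 [318.6, 163.8, 22.5, 10
[... 533 characters left out ...]
86.1] [206. 209. 206.]
cell_charger 0.78 [317.5, 207.4, 66.2, 72.7] [ 452.  -359.3   90.5] [69. 75. 80.]
cell_charger 0.5 [351.7, 222.3, 12.3, 17.5] [ 456.4 -351.6  116. ] [82. 84. 87.]
post_range 0.58 [320.4, 210.1, 63.8, 73.5] [ 452.  -359.3   90.5] [69. 75. 80.]
eraser 0.56 [352.0, 188.6, 16.5, 12.0] [ 482.2 -194.    89.9] [165. 152. 147.]
usb_stick 0.6 [385.2, 242.0, 30.0, 16.1] [ 531.7 -376.4   87.4] [ 87.  96. 102.]
wrist {'fov_y': 58.4271486859316, 'cx': 316.8824562621702, 'cy': 202.8590088558188, 'rvec': array([-2.40669252,  1.58777195,  0.23805541]), 'tvec': array([-599.58168438,  -35.85447346,  391.30452627])}
cell 0.87 [84.2, 104.3, 50.9, 69.1] [ 189.4 -344.4   23.2] [32. 54. 79.]
```

View pics/side0.png

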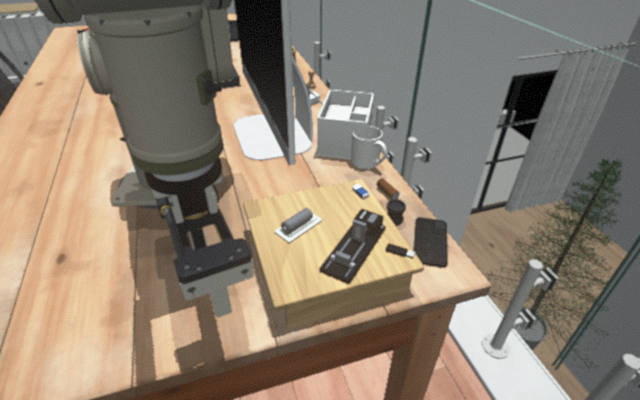

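View pics/scene0.png

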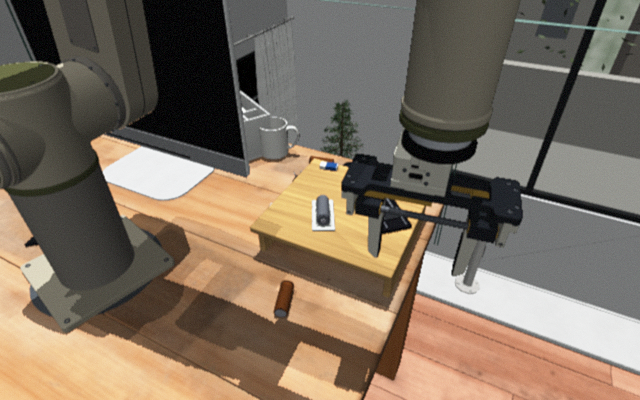

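The grey cell lies in the white rest at side (297,220) and scene (322,210). The look-alikes are a brown cell on the table at scene (283,298) and another brown one at side (388,188). The charger runs from the post near side (343,262) to the housing near (368,222).

```bash
python3 - <<'E'
from h import *
from scipy.spatial.transform import Rotation as Ro
s=readout.state();f,cx,cy,R,t=cal('wrist')
T=Ro.from_euler('xyz',s['eef_rot']).as_matrix()
C=-R.T@t;print('cam in tool',T.T@(C-s['tool_pos']),'axes\n',(R@T).round(3), 'f',f)
z=np.load('side0.npz');d=z['d'];P=cloud(d,cal('side'));im=z['im']
# monitor: points
for (u,v) in [(285,150),(293,155),(262,100),(240,20),(285,20),(297,220),(343,270),(368,222),(372,215),(340,262),(330,270),(345,278),(248,205),(258,278),(420,270),(360,185),(400,250)]:
    print(u,v,P[v,u].round(0),im[v,u])
z=np.load('scene0.npz');P=cloud(z['d'],cal('scene'))
for (u,v) in [(240,165),(245,100),(235,20),(150,130)]: print('scene',u,v,P[v,u].round(0))
E
```

```text
cam in tool [  80.94814633   -0.54489425 -166.06413474] axes
 [[ 0.001  1.    -0.   ]
 [-0.956  0.001 -0.294]
 [-0.294  0.     0.956]] f 357.6588641523948
285 150 [318. -60. 117.] [79 79 82]
293 155 [337. -80. 115.] [133 137 133]
262 100 [251. 179. 136.] [69 66 68]
240 20 [183. 419. 286.] [14 16  7]
285 20 [333. -82. 416.] [135 135 132]
297 220 [ 344. -307.  109.] [130 126 124]
343 270 [ 423. -422.   90.] [57 59 64]
368 222 [ 479. -326.  115.] [65 68 73]
372 215 [ 489. -308.  117.] [147 141 135]
340 262 [ 419. -406.   94.] [66 72 73]
330 270 [ 400. -421.   90.] [52 58 62]
345 278 [ 424. -441.   91.] [49 56 60]
248 205 [ 239. -219.   80.] [133 178 207]
258 278 [ 261. -350.   -5.] [ 73  89 107]
420 270 [ 565. -414.   73.] [ 76 100 118]
360 185 [ 488. -160.   80.] [228 240 245]
400 250 [ 534. -376.   88.] [57 61 66]
scene 240 165 [319. -72. 117.]
scene 245 100 [561. 204. 107.]
scene 235 20 [-117. -704.  606.]
scene 150 130 [251. 179. 142.]
```

```bash
python3 -m handwheel '[[23,28,10,0,0,0],[23,28,10,0,0,0],[23,28,10,0,0,0],[23,28,10,0,0,0],[23,28,0,0,0,0],[23,28,0,0,0,0],[23,28,0,0,0,0],[23,28,0,0,0,0]]' 0 20
cat > look.py <<'E'
from h import *
import sys
k=sys.argv[1]
s=readout.state();print(np.round(s['tool_pos'],1),np.round(s['eef_rot'],4),s['time_s'])
c=cal('wrist');im,d=imaging.read_camera('wrist');P=cloud(d,c)
cv2.imwrite(f'pics/w{k}.png',im);S={}
for q in ['cell','cell_nub','cell_rest','cell_charger','slide_face','end_post','post_range','eraser','usb_stick']:
    try: rs=silhouettes(q,'wrist')[:3]
    except Exception as e: print(q,e); continue
    for i,r in enumerate(rs):
        S[f'{q}{i}']=r['pixels'];m=r['pixels']&(d>0);X=P[m]
        if len(X)<5: continue
        top=X[X[:,2]>X[:,2].max()-6]
        rc=cv2.minAreaRect(X[:,:2].astype(np.float32))
        print(q,round(r['conf'],2),np.round(r['rect']),'med',np.round(np.median(X,0),1),'zmax',np.percentile(X[:,2],98).round(1),'minrect',np.round(rc[0],1),np.round(rc[1],1),round(rc[2],1),im[r['pixels']].mean(0).round())
np.savez(f'w{k}.npz',im=im,d=d,P=P,R=c[3],t=c[4],fc=c[:3],**S)
E
python3 look.py 1
```

```text
time_s: 2.0
tool_pos: [420.6, -326.5, 258.8]
eef_rot: [3.141, -0.0, 0.404]
force: [0.6, -0.5, -0.1]
gripper_width: 93.1
grasp_force: 0.0
[ 420.6 -326.5  258.8] [ 3.1412e+00 -2.0000e-04  4.0370e-01] 2.0
cell 0.88 [244. 308.  26.  22.] med [ 206.4 -329.8   23.1] zmax 354.8 minrect [ 308.7 -311.3] [267.   35.3] 10.9 [26. 44. 62.]
cell 0.61 [235. 211.  46.  67.] med [ 347.5 -295.9  109.7] zmax 112.6 minrect [ 343.6 -296.7] [65.3 24.4] 42.3 [64. 66. 65.]
cell_nub 0.86 [232. 208.  50.  68.] med [ 347.4 -295.8  109.6] zmax 112.6 minrect [ 343.1 -296.1] [65.3 25.8] 42.8 [65. 66. 65.]
cell_nub 0.58 [247. 307.  23.  24.] med [ 205.3 -330.8   23. ] zmax 26.6 minrect [ 198.6 -328.3] [32.9 32.8] 38.4 [24. 41. 59.]
cell_rest 0.75 [224. 185.  72.  90.] med [ 363.9 -287.3   86. ] zmax 90.6 minrect [ 345.2 -293. ] [91.2 45.8] 42.9 [119. 124. 121.]
cell_charger 0.85 [290.  77. 142. 171.] med [ 457.2 -349.    90.5] zmax 135.7 minrect [ 448.3 -362.5] [165.5  64.5] 57.8 [52. 55. 57.]
cell_charger 0.68 [338. 133.  37.  43.] med [ 462.1 -343.4  113.4] zmax 137.4 minrect [ 463.4 -339.5] [27.8 25. ] 59.1 [11
[... 217 characters left out ...]
 89.8 minrect [ 534.2 -374.5] [17.8 53.2] 62.6 [69. 80. 85.]
end_post it knows: cell, cell_charger, cell_nub, cell_rest, eraser, post_range, riser, slide, slide_face, usb_stick
post_range 0.81 [288.  74. 145. 175.] med [ 457.4 -348.8   90.5] zmax 135.7 minrect [ 447.5 -363.7] [168.3  62.8] 57.4 [52. 55. 57.]
eraser 0.59 [182.  39.  50.  33.] med [ 484.4 -191.9   91. ] zmax 92.8 minrect [ 484.8 -189.9] [20.3 41.3] 27.1 [146. 121. 105.]
usb_stick 0.79 [389.  66.  57.  48.] med [ 532.3 -372.9   88. ] zmax 89.7 minrect [ 534.6 -375.3] [19.  55.6] 63.2 [70. 81. 87.]
usb_stick 0.54 [337. 136.  37.  40.] med [ 462.2 -343.5  112.9] zmax 137.4 minrect [ 460.4 -343.3] [37.6 25.1] 67.3 [116. 114. 110.]
```

View pics/w1.png

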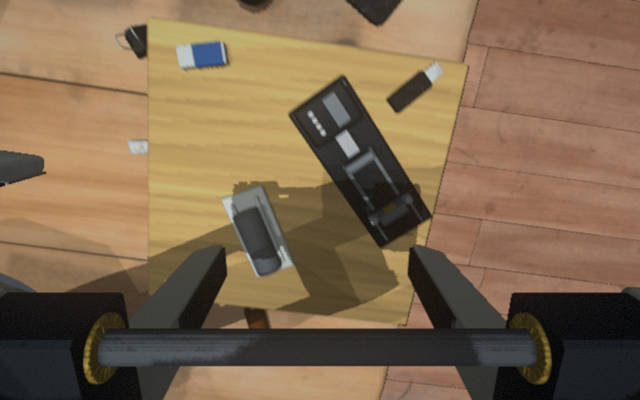

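The wrist view shows the grey cell in the rest at (256,243). The charger runs from the housing (325,105) past the slide (347,142) to the post at (398,213). The eraser is at (203,55), the stick at (413,88) and the brown cell at (257,318). Next is a close crop of the cell to find the nub end, plus the charger.

```bash
python3 - <<'E'
from h import *
im=cv2.imread('pics/w1.png')
a=cv2.resize(im[180:285,215:305],None,fx=5,fy=5,interpolation=cv2.INTER_CUBIC)
b=cv2.imread('pics/scene0.png')[185:240,300:345]
b=cv2.resize(b,None,fx=6,fy=6,interpolation=cv2.INTER_CUBIC)
o=np.zeros((600,730,3),np.uint8);o[:525,:450]=a;o[:330,455:455+270]=b
cv2.imwrite('pics/crop1.png',cv2.convertScaleAbs(o,alpha=1.5,beta=20))
E
```

```text
(no output)
```

View pics/crop1.png

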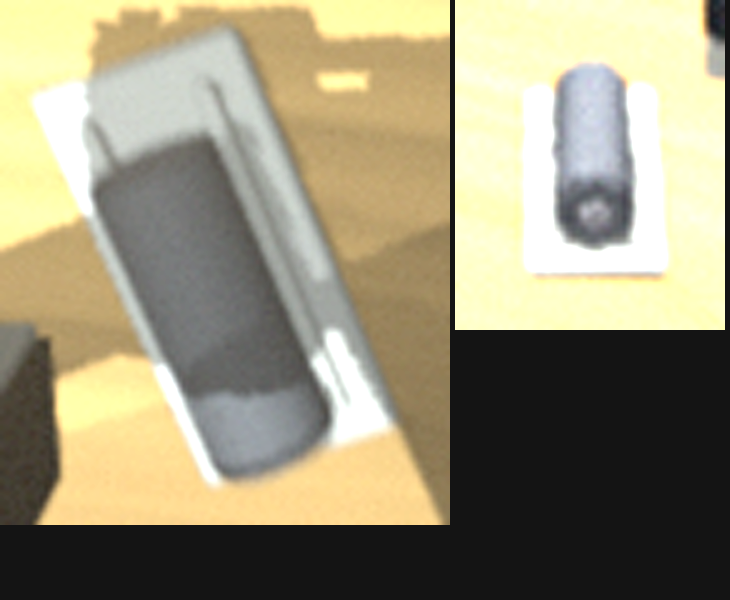

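The lighter steel disc (nub) shows at the cell's near end in the scene view, crop (595,208). That end points to world (-x,-y), so the cell's +x lies at about 43°, against about 57.6° for the charger. I'll go over the cell and measure from closer.

```bash
python3 -m handwheel '[[-9.5,4,-9,0,0,2.5],[-9.5,4,-9,0,0,2.5],[-9.5,4,-9,0,0,2.5],[-9.5,4,-9,0,0,2.5],[-9.5,4,-9,0,0,2.5],[-9.5,4,-9,0,0,2.5],[-9.5,4,-9,0,0,2.5],[-9.5,4,-9,0,0,2.5]]' 0 20
python3 look.py 2
cat > fit.py <<'E'
from h import *
import sys
# per-view: charger axis from base edges/slide; cell from ridge; rest outline
for k in sys.argv[1:]:
    z=np.load(f'w{k}.npz');P=z['P'];d=z['d'];im=z['im']
    X=P.reshape(-1,3)
    near=(np.abs(X[:,0]-430)<160)&(np.abs(X[:,1]+320)<160)
    h=X[near,2];hh=h[(h>60)&(h<100)];b,e=np.histogram(hh,200);print(k,'riser z',e[b.argmax()])
    for zlo,zhi,nm,cen,r in [(112,126,'housingtop',(485,-300),45),(128,142,'slidetop',(463,-340),30),(104,113,'posttop',(430,-395),45),(104,120,'cell',(345,-294),45)]:
        m=near&(X[:,2]>zlo)&(X[:,2]<zhi)&(np.hypot(X[:,0]-cen[0],X[:,1]-cen[1])<r)
        if m.sum()<10: print(nm,m.sum());continue
        rc=cv2.minAreaRect(X[m,:2].astype(np.float32))
        print(nm,m.sum(),'z',np.percentile(X[m,2],[5,50,95]).round(1),np.round(rc[0],1),np.round(rc[1],1),round(rc[2],1))
E
python3 fit.py 1 2
```

```text
time_s: 3.25
tool_pos: [342.9, -296.2, 186.3]
eef_rot: [3.142, 0.0, 0.753]
force: [0.0, 0.1, 0.1]
gripper_width: 93.0
grasp_force: 0.0
[ 342.9 -296.2  186.3] [3.1416e+00 1.0000e-04 7.5320e-01] 3.25
cell 0.88 [234. 283.  31.  45.] med [ 197.8 -334.3   23.3] zmax 26.5 minrect [ 192.7 -336.8] [54.3 25. ] 34.4 [28. 44. 64.]
cell 0.72 [298. 163.  38.  92.] med [ 345.3 -293.8  109.7] zmax 112.5 minrect [ 337.8 -301.1] [79.9 27.2] 43.0 [81. 81. 79.]
cell_nub 0.71 [238. 280.  29.  50.] med [ 198.2 -334.1   23.2] zmax 26.5 minrect [ 209.5 -325.5] [94.9 25.3] 33.8 [28. 45. 64.]
cell_nub 0.58 [301. 162.  36.  92.] med [ 345.4 -293.5  109.7] zmax 112.5 minrect [ 337.8 -300.9] [80.1 27.8] 43.2 [83. 82. 80.]
cell_rest 0.56 [292. 137.  56. 114.] med [ 358.6 -281.6   85.9] zmax 97.1 minrect [ 344.3 -294.7] [95.4 45.7] 43.5 [168. 172. 169.]
cell_charger 0.81 [418.  33. 113. 232.] med [ 455.3 -341.9   90.8] zmax 135.7 minrect [ 448.1 -700.4] [846.  142.9] 89.2 [56. 59. 61.]
slide_face 0.96 [465. 108.  67.  55.] med [ 459.9 -342.3  112.5] zmax 137.3 minrect [ 464.9 -358.8] [32.1 65.8] 13.3 [103. 102. 1
[... 795 characters left out ...]
35.  96.] med [ 344.9 -293.8  109.7] zmax 112.5 minrect [ 337.1 -301.4] [81.5 27.4] 43.7 [82. 81. 79.]
1 riser z 79.87553976004487
housingtop 2633 z [113.7 115.9 117.4] [ 481.7 -310.6] [37.8 49.9] 57.6
slidetop 328 z [130.8 136.  137.4] [ 458.  -348.3] [ 7.8 25.8] 57.5
posttop 350 z [105.5 109.5 111. ] [ 423.  -402.9] [10.9 28.1] 55.8
cell 1543 z [104.8 110.  112.3] [ 343.4 -296.4] [65.3 24.9] 42.7
2 riser z 79.88580875146614
housingtop 4921 z [113.7 115.9 117.5] [ 481.2 -310.4] [37.8 49.7] 57.4
slidetop 682 z [129.8 135.9 137.3] [ 457.3 -348. ] [ 8.3 26.9] 56.9
posttop 611 z [105.2 109.4 110.8] [ 422.9 -402.4] [10.9 28.1] 58.5
cell 2801 z [105.1 110.1 112.2] [ 342.6 -296.2] [65.8 24.3] 42.9
```

View pics/w2.png

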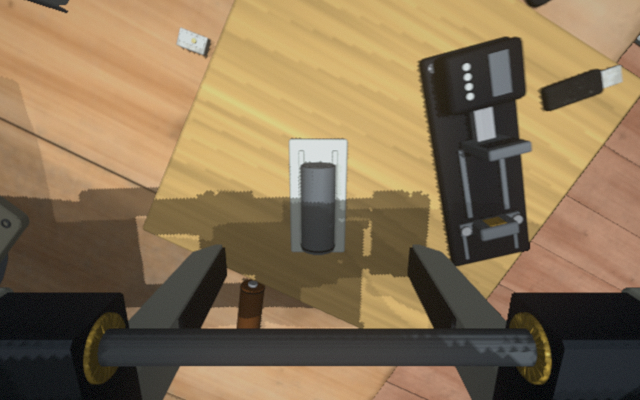

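Two views agree. The cell's can centre is at about (342.8,-296.3), axis z about 99, yaw about 43°. The charger origin is about (445.6,-366.9), yaw 57.6°, with the post face near x = -37. The tool is already lined up, so I'll go down with TCP 7 mm below the axis, just above the rails.

```bash
python3 -m handwheel '[[0,0,-15,0,0,0],[0,0,-15,0,0,0],[0,0,-15,0,0,0],[0,0,-15,0,0,0],[0,0,-15,0,0,0],[0,0,-12,0,0,0],[0,0,-6,0,0,0],[0,0,-1,0,0,0]]' 0 20
python3 -m handwheel '[[0,0,0,0,0,0],[0,0,0,0,0,0],[0,0,0,0,0,0],[0,0,0,0,0,0],[0,0,0,0,0,0],[0,0,0,0,0,0],[0,0,0,0,0,0],[0,0,0,0,0,0]]' 200 50
```

```text
time_s: 4.5
tool_pos: [343.2, -295.1, 91.3]
eef_rot: [-3.139, -0.0, 0.753]
force: [-0.2, 0.1, 0.7]
gripper_width: 93.4
grasp_force: 0.0
time_s: 5.3
tool_pos: [343.7, -295.7, 92.6]
eef_rot: [-3.142, 0.0, 0.753]
force: [-0.1, -0.5, 0.4]
gripper_width: 33.5
grasp_force: 0.0
```

```bash
python3 -m handwheel '[[0,0,0,0,0,0],[0,0,0,0,0,0],[0,0,0,0,0,0],[0,0,0,0,0,0],[0,0,0,0,0,0],[0,0,0,0,0,0],[0,0,0,0,0,0],[0,0,0,0,0,0]]' 255 50
python3 - <<'E'
from h import *
for _ in range(4):
    s=readout.state();print(np.round(s['tool_pos'],2),np.round(s['force'],2),s['gripper_width'],s['grasp_force'])
E
```

```text
time_s: 6.1
tool_pos: [343.8, -295.7, 92.6]
eef_rot: [-3.142, -0.0, 0.753]
force: [-0.6, -0.2, -0.1]
gripper_width: 24.7
grasp_force: 50.0
[ 343.76 -295.72   92.62] [-0.57 -0.16 -0.06] 24.730393633102626 49.99840557575226
[ 343.76 -295.72   92.62] [-0.57 -0.16 -0.06] 24.730393633102626 49.99840557575226
[ 343.76 -295.72   92.62] [-0.57 -0.16 -0.06] 24.730393633102626 49.99840557575226
[ 343.76 -295.72   92.62] [-0.57 -0.16 -0.06] 24.730393633102626 49.99840557575226
```

```bash
python3 -m handwheel '[[0,0,8,0,0,0],[0,0,15,0,0,0],[0,0,18,0,0,0],[0,0,14,0,0,0],[10,-10,5,0,0,2],[14,-14,0,0,0,2.5],[16,-16,0,0,0,2.5],[16,-16,0,0,0,2.5]]' 255 50
python3 -m handwheel '[[14,-14,0,0,0,2.5],[12,-12,0,0,0,2.45],[8,-7,0,0,0,0],[0,0,0,0,0,0],[0,0,0,0,0,0],[0,0,0,0,0,0],[0,0,0,0,0,0],[0,0,0,0,0,0]]' 255 50
cat > look2.py <<'E'
from h import *
import sys
k=sys.argv[1]
s=readout.state();tp=np.array(s['tool_pos']);print(tp.round(2),np.round(s['eef_rot'],4),np.round(s['force'],2),s['gripper_width'],s['time_s'])
c=cal('wrist');im,d=imaging.read_camera('wrist');P=cloud(d,c)
cv2.imwrite(f'pics/w{k}.png',im);np.savez(f'w{k}.npz',im=im,d=d,P=P)
a=np.radians(57.6);u=np.array([np.cos(a),np.sin(a)]);n=np.array([-u[1],u[0]])
O=np.array([445.6,-366.9])
Q=np.stack([(P[...,:2]-O)@u,(P[...,:2]-O)@n,P[...,2]-80],-1)
np.save(f'q{k}.npy',Q)
print('tcp in charger',((tp[:2]-O)@u).round(2),((tp[:2]-O)@n).round(2),(tp[2]-80).round(2))
im2=im[:260];cv2.imwrite(f'pics/c{k}.png',cv2.resize(im2[:,180:500],None,fx=2.2,fy=2.2))
r=[x for x in silhouettes('cell','wrist')]
for x in r:
    X=Q[x['pixels']&(d>0)]; print('cell',round(x['conf'],2),x['rect'],np.percentile(X,[2,50,98],axis=0).round(1).tolist())
E
python3 look2.py 3
```

```text
time_s: 6.9
tool_pos: [400.5, -352.4, 153.3]
eef_rot: [3.141, 0.0, 0.92]
force: [0.2, 0.5, -0.9]
gripper_width: 25.1
grasp_force: 50.0
time_s: 7.7
tool_pos: [433.5, -384.5, 152.8]
eef_rot: [3.142, 0.0, 1.005]
force: [0.4, 0.6, -1.3]
gripper_width: 24.8
grasp_force: 50.0
[ 433.55 -384.49  152.81] [3.1415 0.     1.005 ] [ 0.42  0.6  -1.29] 24.79437902742772 7.7
tcp in charger -21.31 0.75 72.81
cell 0.76 [286.1, 195.7, 58.3, 133.1] [[-48.6, -10.2, 72.6], [-14.3, 1.7, 89.8], [10.5, 13.9, 92.6]]
cell 0.66 [54.8, 266.8, 39.1, 58.5] [[-148.3, 217.3, -66.8], [-122.0, 230.9, -56.0], [-92.4, 249.6, -53.4]]
```

View pics/c3.png

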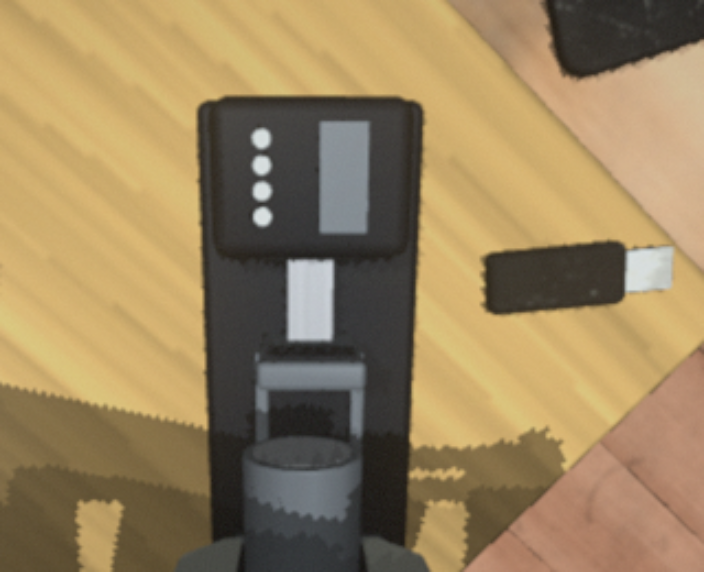

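The picture shows the flat end at crop (302,455) lined up with the slide at (310,372), and the stick well to the right at (560,275). I'll check the cell's pitch and lateral offset from the depth.

```bash
python3 - <<'E'
from h import *
Q=np.load('q3.npy').reshape(-1,3)
c=Q[(np.abs(Q[:,1])<16)&(Q[:,2]>70)&(Q[:,2]<100)&(Q[:,0]>-60)&(Q[:,0]<16)]
for lo in range(-20,14,3):
    b=c[(c[:,0]>=lo)&(c[:,0]<lo+3)]
    if len(b)>20:
        # circle fit in y,z
        A=np.c_[2*b[:,1],2*b[:,2],np.ones(len(b))];s=np.linalg.lstsq(A,(b[:,1:]**2).sum(1),rcond=None)[0]
        print(lo,len(b),'ztop',np.percentile(b[:,2],97).round(2),'yc,zc',s[:2].round(2),'r',np.sqrt(s[2]+s[0]**2+s[1]**2).round(2),'y',np.percentile(b[:,1],[2,98]).round(1))
e=c[c[:,2]<88]; print('end x hi', np.percentile(c[:,0],[90,95,99]))
f=c[(c[:,2]<86)&(c[:,0]>6)];print('face x',np.median(f[:,0]),len(f), np.polyfit(f[:,2],f[:,0],1))
s=Q[(Q[:,2]>40)&(Q[:,2]<60)&(np.abs(Q[:,1])<20)&(Q[:,0]>12)&(Q[:,0]<35)]
t=s[s[:,2]>54];print('slide top',np.percentile(t,[2,50,98],axis=0).round(1).tolist())
h=Q[(Q[:,2]>34)&(Q[:,2]<38)&(np.abs(Q[:,1])<40)&(Q[:,0]>45)&(Q[:,0]<95)];print('housing',np.percentile(h,[1,50,99],axis=0).round(1).tolist())
rc=cv2.minAreaRect(h[:,:2].astype(np.float32));print(rc)
E
```

```text
-20 350 ztop 94.91 yc,zc [ 1.76 86.61] r 8.96 y [-10.6  14.3]
-17 434 ztop 98.24 yc,zc [ 1.99 85.64] r 11.08 y [-11.8  15.6]
-14 624 ztop 98.47 yc,zc [-1.61 85.01] r 12.76 y [-15.7  15.8]
-11 314 ztop 92.47 yc,zc [ 1.83 79.55] r 12.38 y [-10.   13.4]
-8 317 ztop 92.47 yc,zc [ 1.89 79.55] r 12.43 y [-10.   13.6]
-5 327 ztop 92.5 yc,zc [ 1.88 79.71] r 12.31 y [-10.   13.3]
-2 324 ztop 92.35 yc,zc [ 1.91 79.5 ] r 12.44 y [-9.9 13.7]
1 337 ztop 92.41 yc,zc [ 1.91 79.49] r 12.46 y [-9.9 13.6]
4 339 ztop 92.44 yc,zc [ 1.86 79.54] r 12.43 y [-9.8 13.6]
7 385 ztop 92.58 yc,zc [ 1.95 80.94] r 11.22 y [-10.   13.7]
10 628 ztop 91.1 yc,zc [ 1.9  80.76] r 8.58 y [-9.2 13.2]
end x hi [ 9.57947491 10.32220846 10.58967113]
face x 10.319800240912747 553 [-0.06297363 15.09860176]
slide top [[18.6, -12.4, 54.6], [22.0, 0.1, 56.3], [25.2, 12.1, 57.5]]
housing [[49.0, -23.7, 34.2], [67.3, 0.0, 35.9], [84.2, 23.1, 37.8]]
((66.62141418457031, -0.3010692596435547), (36.40980911254883, 48.676231384277344), 0.025369985029101372)
```

```bash
python3 -m handwheel '[[0.8,-0.5,-3,0,0,0],[0.8,-0.5,-6,0,0,0],[0,0,-8,0,0,0],[0,0,-8,0,0,0],[0,0,-6,0,0,0],[0,0,-2.5,0,0,0],[0,0,0,0,0,0],[0,0,0,0,0,0]]' 255 55
cat > st.py <<'E'
from h import *
s=readout.state();tp=np.array(s['tool_pos']);F=np.array(s['force'])
a=np.radians(57.6);u=np.array([np.cos(a),np.sin(a)]);n=np.array([-u[1],u[0]]);O=np.array([445.6,-366.9])
print('t',s['time_s'],'tcp ch x %.2f y %.2f z %.2f'%((tp[:2]-O)@u,(tp[:2]-O)@n,tp[2]-80),'F x %.2f y %.2f z %.2f'%(F[:2]@u,F[:2]@n,F[2]),'M',np.round(s['wrist_torque'],2),'grip',round(s['grasp_force'],1))
E
python3 st.py
```

```text
time_s: 8.6
tool_pos: [435.5, -385.9, 119.3]
eef_rot: [3.141, 0.0, 1.005]
force: [0.2, -1.1, -1.0]
gripper_width: 24.3
grasp_force: 55.0
t 8.6 tcp ch x -21.43 y -1.61 z 39.35 F x -0.86 y -0.78 z -1.03 M [-0.04 -0.04 -0.  ] grip 55.0
```

```bash
python3 -m handwheel '[[0.8,1.27,0,0,0,0],[0.8,1.27,0,0,0,0],[0.8,1.27,0,0,0,0],[0.8,1.27,0,0,0,0],[0.8,1.27,0,0,0,0],[0.8,1.27,0,0,0,0],[0.8,1.27,0,0,0,0],[0.8,1.27,0,0,0,0]]' 255 55
python3 st.py
```

```text
time_s: 9.4
tool_pos: [441.6, -376.0, 119.2]
eef_rot: [3.141, 0.001, 1.005]
force: [-1.8, -4.2, -1.5]
gripper_width: 24.8
grasp_force: 55.0
t 9.4 tcp ch x -9.83 y -1.45 z 39.21 F x -4.48 y -0.76 z -1.46 M [-0.68  0.4   0.01] grip 55.0
```

```bash
python3 -m handwheel '[[0.64,1.01,0,0,0,0],[0.64,1.01,0,0,0,0],[0.64,1.01,0,0,0,0],[0.64,1.01,0,0,0,0],[0.64,1.01,0,0,0,0],[0.64,1.01,0,0,0,0],[0.64,1.01,0,0,0,0],[0.64,1.01,0,0,0,0]]' 255 55
python3 st.py
```

```text
time_s: 10.2
tool_pos: [446.2, -368.7, 119.3]
eef_rot: [3.141, 0.002, 1.004]
force: [-4.5, -8.2, -1.6]
gripper_width: 24.7
grasp_force: 55.0
t 10.2 tcp ch x -1.23 y -1.46 z 39.26 F x -9.28 y -0.60 z -1.62 M [-1.49  0.91  0.04] grip 55.0
```

```bash
python3 -m handwheel '[[0.29,0.46,0,0,0,0],[0.29,0.46,0,0,0,0],[0.29,0.46,0,0,0,0],[0.29,0.46,0,0,0,0],[0.29,0.46,0,0,0,0],[0.29,0.46,0,0,0,0],[0,0,0,0,0,0],[0,0,0,0,0,0]]' 255 55
python3 st.py; python3 look2.py 4
```

```text
time_s: 11.0
tool_pos: [447.7, -366.3, 119.3]
eef_rot: [3.141, 0.003, 1.004]
force: [-5.8, -8.7, -1.7]
gripper_width: 25.0
grasp_force: 55.0
t 11.0 tcp ch x 1.66 y -1.49 z 39.29 F x -10.42 y 0.27 z -1.68 M [-1.62  1.02  0.05] grip 55.0
[ 447.74 -366.3   119.29] [3.1413e+00 2.8000e-03 1.0043e+00] [-5.81 -8.65 -1.68] 24.95848351715706 11.0
tcp in charger 1.66 -1.49 39.29
cell 0.9 [289.8, 212.1, 55.0, 117.1] [[-25.7, -12.1, 49.7], [5.6, -0.1, 56.7], [32.3, 11.6, 59.1]]
```

View pics/c4.png

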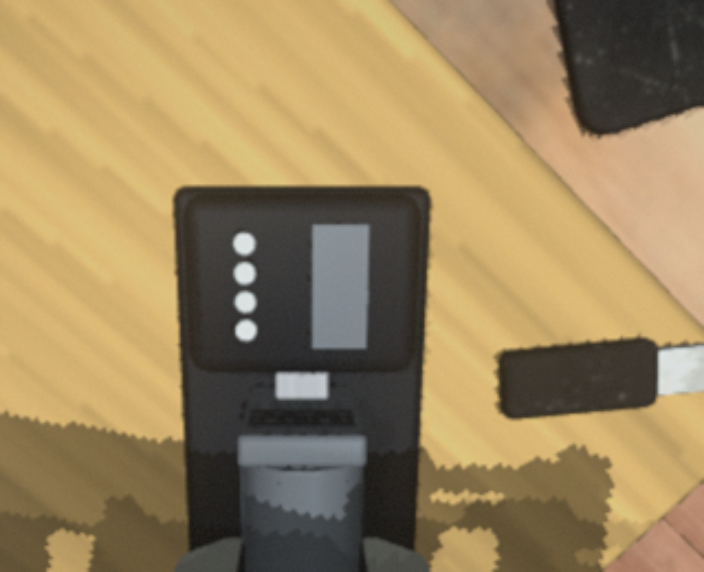

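```bash
cat > m.py <<'E'
from h import *
import sys
Q=np.load(f'q{sys.argv[1]}.npy').reshape(-1,3)
s=Q[(Q[:,2]>52)&(Q[:,2]<62)&(np.abs(Q[:,1])<9)&(Q[:,0]>15)&(Q[:,0]<50)]
b,e=np.histogram(s[:,0],np.arange(15,48,1));print([(int(e[i]),int(b[i]),np.median(s[(s[:,0]>=e[i])&(s[:,0]<e[i+1]),2]).round(1)) for i in range(len(b)) if b[i]>3])
h=Q[(Q[:,2]>34)&(Q[:,2]<38)&(np.abs(Q[:,1])<40)&(Q[:,0]>45)&(Q[:,0]<95)];print('housing',np.percentile(h,[1,50,99],axis=0).round(1).tolist())
for lo in range(-8,34,4):
    c=Q[(np.abs(Q[:,1])<14)&(Q[:,2]>20)&(Q[:,2]<66)&(Q[:,0]>lo)&(Q[:,0]<lo+4)]
    if len(c)>20: print(lo,'top',np.percentile(c[:,2],96).round(2),end='; ')
E
python3 m.py 4
```

```text
[(15, 79, np.float64(57.2)), (16, 82, np.float64(57.3)), (17, 81, np.float64(57.3)), (18, 81, np.float64(57.3)), (19, 74, np.float64(57.1)), (20, 81, np.float64(57.5)), (21, 89, np.float64(57.4)), (22, 79, np.float64(57.4)), (23, 86, np.float64(57.2)), (24, 77, np.float64(57.2)), (25, 81, np.float64(57.3)), (26, 86, np.float64(57.4)), (27, 91, np.float64(57.4)), (28, 86, np.float64(57.2)), (29, 78, np.float64(57.5)), (30, 92, np.float64(57.4)), (31, 84, np.float64(57.4)), (32, 105, np.float64(57.0)), (33, 93, np.float64(56.4)), (34, 85, np.float64(56.4)), (35, 92, np.float64(56.4)), (36, 92, np.float64(56.4)), (37, 91, np.float64(56.4)), (38, 92, np.float64(56.2)), (39, 161, np.float64(55.4)), (40, 36, np.float64(55.0))]
housing [[49.2, -23.8, 34.2], [67.6, -0.1, 36.0], [84.4, 23.1, 37.8]]
-8 top 59.19; -4 top 61.56; 0 top 60.35; 4 top 60.45; 8 top 63.52; 12 top 58.71; 16 top 58.78; 20 top 58.83; 24 top 58.63; 28 top 58.82; 32 top 58.22;
```

```bash
python3 -m handwheel '[[0.35,0.55,0,0,0,0],[0.35,0.55,0,0,0,0],[0,0,0,0,0,0],[0,0,-1,0,0,0],[0,0,-2,0,0,0],[0,0,-2,0,0,0],[0,0,-2,0,0,0],[0,0,-2,0,0,0]]' 255 55
python3 st.py
```

```text
time_s: 11.9
tool_pos: [448.9, -365.9, 111.2]
eef_rot: [3.139, 0.003, 1.004]
force: [-5.8, -9.6, 3.0]
gripper_width: 24.8
grasp_force: 55.0
t 11.9 tcp ch x 2.60 y -2.24 z 31.20 F x -11.22 y -0.20 z 3.02 M [-1.74  1.02  0.02] grip 55.0
```

```bash
python3 -m handwheel '[[0,0,-2,0,0,0],[0,0,-2,0,0,0],[0,0,-2,0,0,0],[0,0,-2,0,0,0],[0,0,-1.5,0,0,0],[0,0,-1,0,0,0],[0,0,-0.5,0,0,0],[0,0,0,0,0,0]]' 255 55
python3 st.py; python3 look2.py 5; python3 m.py 5
```

```text
time_s: 12.7
tool_pos: [448.8, -365.9, 100.2]
eef_rot: [3.14, 0.003, 1.004]
force: [-5.9, -9.8, 1.6]
gripper_width: 24.7
grasp_force: 55.0
t 12.7 tcp ch x 2.57 y -2.21 z 20.18 F x -11.44 y -0.22 z 1.58 M [-1.73  1.06  0.01] grip 55.0
[ 448.85 -365.91  100.18] [3.1396 0.0033 1.0043] [-5.95 -9.78  1.58] 24.656232219970626 12.7
tcp in charger 2.57 -2.21 20.18
cell 0.85 [289.1, 226.5, 54.3, 101.2] [[-24.9, -12.8, 30.7], [2.3, -0.8, 37.6], [26.0, 10.9, 40.0]]
cell 0.59 [35.6, 365.6, 17.0, 16.7] [[-162.2, 191.0, -80.5], [-143.3, 231.7, -61.7], [-97.0, 243.3, -17.6]]
[(34, 84, np.float64(56.2)), (35, 102, np.float64(56.4)), (36, 114, np.float64(56.6)), (37, 110, np.float64(56.5)), (38, 114, np.float64(56.4)), (39, 128, np.float64(56.4)), (40, 197, np.float64(55.5)), (41, 81, np.float64(54.1))]
housing [[49.2, -23.8, 34.2], [67.8, -0.1, 36.0], [84.5, 23.1, 37.8]]
-8 top 50.79; -4 top 61.49; 0 top 59.77; 4 top 62.22; 8 top 62.97; 12 top 40.0; 16 top 39.67; 20 top 39.78; 24 top 39.73; 32 top 57.09;
```

```bash
python3 -m handwheel '[[-0.3,0.19,-0.6,0,0,0],[-0.3,0.19,-0.6,0,0,0],[0,0,-0.6,0,0,0],[0,0,-0.5,0,0,0],[0,0,-0.4,0,0,0],[0,0,-0.3,0,0,0],[0,0,0,0,0,0],[0,0,0,0,0,0]]' 255 55
python3 st.py
python3 -m handwheel '[[0,0,-0.15,0,0,0],[0,0,-0.15,0,0,0],[0,0,-0.15,0,0,0],[0,0,0,0,0,0],[0,0,0,0,0,0],[0,0,0,0,0,0],[0,0,0,0,0,0],[0,0,0,0,0,0]]' 255 55
python3 st.py
```

```text
time_s: 13.6
tool_pos: [448.4, -365.6, 97.3]
eef_rot: [3.139, 0.003, 1.004]
force: [-5.2, -9.8, 2.8]
gripper_width: 25.0
grasp_force: 55.0
t 13.6 tcp ch x 2.58 y -1.64 z 17.32 F x -11.08 y -0.90 z 2.84 M [-1.77  0.95 -0.02] grip 55.0
time_s: 14.4
tool_pos: [448.4, -365.6, 96.9]
eef_rot: [3.139, 0.003, 1.004]
force: [-6.1, -9.6, 2.7]
gripper_width: 24.4
grasp_force: 55.0
t 14.4 tcp ch x 2.56 y -1.63 z 16.87 F x -11.32 y -0.01 z 2.73 M [-1.76  1.02  0.02] grip 55.0
```

```bash
python3 -m handwheel '[[0,0,-0.1,0,0,0],[0,0,-0.1,0,0,0],[0,0,-0.1,0,0,0],[0,0,0,0,0,0],[0,0,0,0,0,0],[0,0,0,0,0,0],[0,0,0,0,0,0],[0,0,0,0,0,0]]' 255 55
python3 st.py
python3 look2.py 6; python3 m.py 6
```

```text
time_s: 15.2
tool_pos: [448.3, -365.6, 96.7]
eef_rot: [3.139, 0.003, 1.004]
force: [-6.7, -9.7, 2.4]
gripper_width: 24.6
grasp_force: 55.0
t 15.2 tcp ch x 2.54 y -1.63 z 16.66 F x -11.74 y 0.47 z 2.44 M [-1.83  1.09  0.01] grip 55.0
[ 448.34 -365.63   96.66] [3.1393 0.0034 1.0042] [-6.68 -9.66  2.44] 24.58821209168143 15.2
tcp in charger 2.54 -1.63 16.66
cell 0.93 [290.2, 229.6, 53.9, 96.9] [[-25.2, -12.3, 27.0], [1.4, -0.2, 34.1], [24.6, 11.5, 36.4]]
cell 0.73 [36.2, 368.1, 13.0, 17.7] [[-151.0, 226.8, -69.3], [-140.5, 230.3, -62.0], [-130.7, 233.8, -57.7]]
cell 0.53 [250.7, 84.0, 131.1, 288.6] [[-71.2, -29.6, 8.1], [56.1, -0.3, 35.4], [86.2, 29.1, 56.5]]
[(34, 63, np.float64(56.0)), (35, 107, np.float64(56.5)), (36, 129, np.float64(56.4)), (37, 130, np.float64(56.4)), (38, 115, np.float64(56.2)), (39, 120, np.float64(56.5)), (40, 234, np.float64(55.4)), (41, 71, np.float64(54.3))]
housing [[49.2, -23.7, 34.2], [67.8, -0.3, 36.0], [84.5, 23.0, 37.8]]
-8 top 48.55; -4 top 61.26; 0 top 61.46; 4 top 61.57; 8 top 63.31; 12 top 36.24; 16 top 36.19; 20 top 36.33; 24 top 36.25; 32 top 57.09;
```

```bash
python3 -m handwheel '[[0,0,-0.1,0,0,0],[0,0,-0.1,0,0,0],[0,0,-0.05,0,0,0],[0,0,0,0,0,0],[0,0,0,0,0,0],[0,0,0,0,0,0],[0,0,0,0,0,0],[0,0,0,0,0,0]]' 255 55
python3 st.py
python3 -m handwheel '[[-0.13,-0.21,0,0,0,0],[-0.13,-0.21,0,0,0,0],[-0.13,-0.21,0,0,0,0],[-0.13,-0.21,0,0,0,0],[-0.13,-0.21,0,0,0,0],[-0.13,-0.21,0,0,0,0],[-0.13,-0.21,0,0,0,0],[0,0,0,0,0,0]]' 255 55
python3 st.py
```

```text
time_s: 16.1
tool_pos: [448.4, -365.6, 96.6]
eef_rot: [3.139, 0.003, 1.004]
force: [-7.0, -8.3, 4.6]
gripper_width: 24.9
grasp_force: 55.0
t 16.1 tcp ch x 2.57 y -1.64 z 16.62 F x -10.77 y 1.45 z 4.62 M [-1.61  1.21  0.03] grip 55.0
time_s: 16.9
tool_pos: [447.7, -366.7, 96.6]
eef_rot: [3.139, 0.003, 1.005]
force: [-5.8, -6.6, 5.6]
gripper_width: 25.1
grasp_force: 55.0
t 16.9 tcp ch x 1.31 y -1.68 z 16.64 F x -8.69 y 1.34 z 5.56 M [-1.28  0.99  0.07] grip 55.0
```

```bash
python3 -m handwheel '[[-0.08,-0.13,0,0,0,0],[-0.08,-0.13,0,0,0,0],[-0.08,-0.13,0,0,0,0],[-0.08,-0.13,0,0,0,0],[-0.08,-0.13,0,0,0,0],[-0.08,-0.13,0,0,0,0],[-0.08,-0.13,0,0,0,0],[0,0,0,0,0,0]]' 255 55
python3 st.py
```

```text
time_s: 17.7
tool_pos: [447.2, -367.4, 96.6]
eef_rot: [3.139, 0.002, 1.005]
force: [-5.1, -7.2, 5.4]
gripper_width: 24.6
grasp_force: 55.0
t 17.7 tcp ch x 0.44 y -1.65 z 16.59 F x -8.85 y 0.44 z 5.39 M [-1.22  0.95  0.08] grip 55.0
```

```bash
python3 -m handwheel '[[-0.08,-0.13,0,0,0,0],[-0.08,-0.13,0,0,0,0],[-0.08,-0.13,0,0,0,0],[-0.08,-0.13,0,0,0,0],[-0.08,-0.13,0,0,0,0],[0,0,0,0,0,0],[0,0,0,0,0,0],[0,0,0,0,0,0]]' 255 55
python3 st.py
python3 -m handwheel '[[-0.08,-0.13,0,0,0,0],[-0.08,-0.13,0,0,0,0],[-0.08,-0.13,0,0,0,0],[0,0,0,0,0,0],[0,0,0,0,0,0],[0,0,0,0,0,0],[0,0,0,0,0,0],[0,0,0,0,0,0]]' 255 55
python3 st.py
```

```text
time_s: 18.5
tool_pos: [446.9, -367.9, 96.6]
eef_rot: [3.139, 0.002, 1.005]
force: [-4.3, -6.1, 5.2]
gripper_width: 24.7
grasp_force: 55.0
t 18.5 tcp ch x -0.18 y -1.67 z 16.61 F x -7.42 y 0.36 z 5.17 M [-1.1   0.8   0.09] grip 55.0
time_s: 19.3
tool_pos: [446.7, -368.3, 96.6]
eef_rot: [3.139, 0.002, 1.005]
force: [-4.5, -5.9, 6.0]
gripper_width: 24.5
grasp_force: 55.0
t 19.3 tcp ch x -0.56 y -1.69 z 16.61 F x -7.39 y 0.60 z 5.98 M [-1.07  0.91  0.05] grip 55.0
```

```bash
python3 -m handwheel '[[-0.08,-0.13,0,0,0,0],[-0.08,-0.13,0,0,0,0],[-0.08,-0.13,0,0,0,0],[0,0,0,0,0,0],[0,0,0,0,0,0],[0,0,0,0,0,0],[0,0,0,0,0,0],[0,0,0,0,0,0]]' 255 55
python3 st.py
```

```text
time_s: 20.1
tool_pos: [446.5, -368.6, 96.6]
eef_rot: [3.139, 0.002, 1.005]
force: [-5.3, -5.4, 5.5]
gripper_width: 24.6
grasp_force: 55.0
t 20.1 tcp ch x -0.94 y -1.67 z 16.60 F x -7.37 y 1.56 z 5.49 M [-0.99  0.79  0.03] grip 55.0
```

```bash
python3 -m handwheel '[[-0.08,-0.13,0,0,0,0],[-0.08,-0.13,0,0,0,0],[0,0,0,0,0,0],[0,0,0,0,0,0],[0,0,0,0,0,0],[0,0,0,0,0,0],[0,0,0,0,0,0],[0,0,0,0,0,0]]' 255 55
python3 st.py
```

```text
time_s: 20.9
tool_pos: [446.4, -368.8, 96.6]
eef_rot: [3.139, 0.002, 1.005]
force: [-5.0, -5.1, 5.2]
gripper_width: 24.8
grasp_force: 55.0
t 20.9 tcp ch x -1.21 y -1.68 z 16.59 F x -7.03 y 1.51 z 5.24 M [-0.95  0.8   0.04] grip 55.0
```

```bash
python3 -m handwheel '[[-0.08,-0.13,0,0,0,0],[-0.08,-0.13,0,0,0,0],[-0.08,-0.13,0,0,0,0],[0,0,0,0,0,0],[0,0,0,0,0,0],[0,0,0,0,0,0],[0,0,0,0,0,0],[0,0,0,0,0,0]]' 255 55
python3 st.py
```

```text
time_s: 21.7
tool_pos: [446.2, -369.1, 96.6]
eef_rot: [3.139, 0.002, 1.005]
force: [-4.6, -5.7, 5.3]
gripper_width: 24.9
grasp_force: 55.0
t 21.7 tcp ch x -1.57 y -1.69 z 16.61 F x -7.29 y 0.84 z 5.29 M [-0.94  0.73  0.02] grip 55.0
```

```bash
python3 -m handwheel '[[-0.08,-0.13,0,0,0,0],[-0.08,-0.13,0,0,0,0],[-0.08,-0.13,0,0,0,0],[0,0,0,0,0,0],[0,0,0,0,0,0],[0,0,0,0,0,0],[0,0,0,0,0,0],[0,0,0,0,0,0]]' 255 55
python3 st.py; python3 look2.py 7; python3 m.py 7
```

```text
time_s: 22.5
tool_pos: [446.0, -369.4, 96.6]
eef_rot: [3.139, 0.002, 1.005]
force: [-4.4, -3.6, 6.4]
gripper_width: 24.8
grasp_force: 55.0
t 22.5 tcp ch x -1.95 y -1.67 z 16.60 F x -5.38 y 1.85 z 6.36 M [-0.83  0.7   0.07] grip 55.0
[ 445.97 -369.44   96.6 ] [3.1394e+00 1.7000e-03 1.0048e+00] [-4.44 -3.55  6.36] 24.79299063780907 22.5
tcp in charger -1.95 -1.67 16.6
cell 0.86 [290.3, 230.2, 51.6, 99.0] [[-29.2, -12.2, 27.5], [-3.1, -0.3, 34.1], [19.9, 11.3, 36.4]]
[(29, 28, np.float64(55.8)), (30, 99, np.float64(56.4)), (31, 123, np.float64(56.6)), (32, 117, np.float64(56.5)), (33, 118, np.float64(56.4)), (34, 124, np.float64(56.4)), (35, 130, np.float64(56.3)), (36, 235, np.float64(54.9)), (37, 4, np.float64(52.3))]
housing [[49.2, -23.8, 34.2], [67.7, -0.3, 36.0], [84.4, 23.1, 37.8]]
-8 top 60.91; -4 top 61.13; 0 top 61.27; 4 top 63.55; 8 top 36.13; 12 top 36.18; 16 top 36.17; 20 top 36.47; 28 top 57.22; 32 top 57.47;
```

```bash
python3 -m handwheel '[[-0.08,-0.13,0,0,0,0],[-0.08,-0.13,0,0,0,0],[0,0,0,0,0,0],[0,0,0,0,0,0],[0,0,0,0,0,0],[0,0,0,0,0,0],[0,0,0,0,0,0],[0,0,0,0,0,0]]' 255 55
python3 st.py
```

```text
time_s: 23.4
tool_pos: [445.9, -369.7, 96.6]
eef_rot: [3.139, 0.002, 1.005]
force: [-4.9, -4.6, 4.4]
gripper_width: 24.5
grasp_force: 55.0
t 23.4 tcp ch x -2.22 y -1.71 z 16.62 F x -6.52 y 1.66 z 4.43 M [-0.85  0.73  0.02] grip 55.0
```

```bash
python3 -m handwheel '[[-0.08,-0.13,0,0,0,0],[-0.08,-0.13,0,0,0,0],[0,0,0,0,0,0],[0,0,0,0,0,0],[0,0,0,0,0,0],[0,0,0,0,0,0],[0,0,0,0,0,0],[0,0,0,0,0,0]]' 255 55
python3 st.py
```

```text
time_s: 24.2
tool_pos: [445.8, -369.7, 96.6]
eef_rot: [3.139, 0.001, 1.005]
force: [-2.5, -3.4, 5.1]
gripper_width: 24.9
grasp_force: 55.0
t 24.2 tcp ch x -2.25 y -1.69 z 16.61 F x -4.19 y 0.29 z 5.12 M [-0.71  0.62  0.06] grip 55.0
```

```bash
python3 -m handwheel '[[-0.08,-0.13,0,0,0,0],[-0.08,-0.13,0,0,0,0],[0,0,0,0,0,0],[0,0,0,0,0,0],[0,0,0,0,0,0],[0,0,0,0,0,0],[0,0,0,0,0,0],[0,0,0,0,0,0]]' 255 55
python3 st.py
```

```text
time_s: 25.0
tool_pos: [445.8, -369.7, 96.6]
eef_rot: [3.14, 0.001, 1.005]
force: [-3.9, -3.0, 6.8]
gripper_width: 24.9
grasp_force: 55.0
t 25.0 tcp ch x -2.26 y -1.66 z 16.57 F x -4.63 y 1.63 z 6.79 M [-0.49  0.46  0.06] grip 55.0
```

```bash
python3 -m handwheel '[[-0.08,-0.13,0,0,0,0],[0,0,0,0,0,0],[0,0,0,0,0,0],[0,0,0,0,0,0],[0,0,0,0,0,0],[0,0,0,0,0,0],[0,0,0,0,0,0],[0,0,0,0,0,0]]' 255 55
python3 st.py
```

```text
time_s: 25.8
tool_pos: [445.8, -369.8, 96.6]
eef_rot: [3.139, 0.001, 1.005]
force: [-3.6, -2.1, 6.2]
gripper_width: 24.4
grasp_force: 55.0
t 25.8 tcp ch x -2.29 y -1.72 z 16.63 F x -3.70 y 1.97 z 6.15 M [-0.4   0.5  -0.01] grip 55.0
```

```bash
python3 -m handwheel '[[-0.08,-0.13,0,0,0,0],[-0.08,-0.13,0,0,0,0],[0,0,0,0,0,0],[0,0,0,0,0,0],[0,0,0,0,0,0],[0,0,0,0,0,0],[0,0,0,0,0,0],[0,0,0,0,0,0]]' 255 55
python3 st.py
```

```text
time_s: 26.6
tool_pos: [445.8, -369.8, 96.6]
eef_rot: [3.14, 0.0, 1.005]
force: [-2.2, -1.4, 6.3]
gripper_width: 24.6
grasp_force: 55.0
t 26.6 tcp ch x -2.33 y -1.67 z 16.58 F x -2.36 y 1.14 z 6.28 M [-0.22  0.34 -0.03] grip 55.0
```

```bash
python3 -m handwheel '[[-0.08,-0.13,0,0,0,0],[0,0,0,0,0,0],[0,0,0,0,0,0],[0,0,0,0,0,0],[0,0,0,0,0,0],[0,0,0,0,0,0],[0,0,0,0,0,0],[0,0,0,0,0,0]]' 255 55
python3 st.py
```

```text
time_s: 27.4
tool_pos: [445.8, -369.8, 96.6]
eef_rot: [3.14, -0.0, 1.005]
force: [-2.0, -0.6, 5.9]
gripper_width: 25.0
grasp_force: 55.0
t 27.4 tcp ch x -2.32 y -1.68 z 16.59 F x -1.62 y 1.38 z 5.91 M [-0.14  0.34 -0.02] grip 55.0
```

```bash
python3 -m handwheel '[[-0.08,-0.13,0.1,0,0,0],[0,0,0.1,0,0,0],[0,0,0.1,0,0,0],[0,0,0.1,0,0,0],[0,0,0,0,0,0],[0,0,0,0,0,0],[0,0,0,0,0,0],[0,0,0,0,0,0]]' 255 25
python3 st.py
```

```text
time_s: 28.2
tool_pos: [445.7, -369.8, 96.6]
eef_rot: [3.14, -0.0, 1.005]
force: [-0.3, -0.4, 5.3]
gripper_width: 25.1
grasp_force: 25.0
t 28.2 tcp ch x -2.35 y -1.65 z 16.58 F x -0.53 y 0.03 z 5.32 M [-0.11  0.03 -0.05] grip 25.0
```

```bash
python3 -m handwheel '[[0,0,0,0,0,0],[0,0,0,0,0,0],[0,0,0,0,0,0],[0,0,0,0,0,0],[0,0,0,0,0,0],[0,0,0,0,0,0],[0,0,0,0,0,0],[0,0,0,0,0,0]]' 255 5
python3 st.py; python3 look2.py 8; python3 m.py 8
```

```text
time_s: 29.0
tool_pos: [445.7, -369.7, 96.4]
eef_rot: [3.14, -0.0, 1.005]
force: [0.2, -0.8, 5.4]
gripper_width: 25.8
grasp_force: 5.0
t 29.0 tcp ch x -2.32 y -1.60 z 16.42 F x -0.51 y -0.62 z 5.37 M [-0.1  -0.11 -0.11] grip 5.0
[ 445.71 -369.72   96.42] [ 3.1398e+00 -3.0000e-04  1.0051e+00] [ 0.25 -0.77  5.37] 25.81663224218426 29.0
tcp in charger -2.32 -1.6 16.42
cell 0.46 [35.9, 368.8, 12.0, 10.6] [[-150.8, 228.9, -68.7], [-143.7, 230.8, -62.9], [-135.6, 234.3, -58.9]]
cell 0.23 [285.9, 172.5, 65.3, 58.2] [[30.2, -12.4, 18.3], [36.2, -0.2, 48.6], [44.8, 11.7, 57.3]]
[(29, 22, np.float64(55.8)), (30, 98, np.float64(56.5)), (31, 133, np.float64(56.5)), (32, 123, np.float64(56.5)), (33, 110, np.float64(56.5)), (34, 129, np.float64(56.5)), (35, 168, np.float64(56.0)), (36, 149, np.float64(54.3))]
housing [[49.1, -23.7, 34.2], [67.7, -0.2, 36.0], [84.4, 23.1, 37.8]]
-8 top 60.79; -4 top 59.38; 0 top 62.38; 4 top 63.2; 8 top 36.15; 12 top 36.19; 16 top 36.27; 20 top 36.24; 28 top 57.4; 32 top 57.34;
```

```bash
python3 -m handwheel '[[0,0,0,0,0,0],[0,0,0,0,0,0],[0,0,0,0,0,0],[0,0,0,0,0,0],[0,0,0,0,0,0],[0,0,0,0,0,0],[0,0,0,0,0,0],[0,0,0,0,0,0]]' 150 5
python3 st.py
```

```text
time_s: 29.9
tool_pos: [444.9, -369.5, 95.5]
eef_rot: [3.142, -0.0, 1.005]
force: [-0.2, 0.2, -0.5]
gripper_width: 38.2
grasp_force: 0.0
t 29.9 tcp ch x -2.62 y -0.79 z 15.53 F x 0.03 y 0.24 z -0.51 M [-0.05 -0.13  0.03] grip 0.0
```

```bash
python3 -m handwheel '[[0,0,3,0,0,0],[0,0,8,0,0,0],[0,0,14,0,0,0],[0,0,16,0,0,0],[0,0,16,0,0,0],[0,0,16,0,0,0],[0,0,16,0,0,0],[0,0,12,0,0,0]]' 130 5
python3 -m handwheel '[[-5,-8,0,0,0,0],[-5,-8,0,0,0,0],[-5,-8,0,0,0,0],[-5,-8,0,0,0,0],[0,0,0,0,0,0],[0,0,0,0,0,0],[0,0,0,0,0,0],[0,0,0,0,0,0]]' 130 5
python3 look2.py 9; python3 - <<'E'
from h import *
Q=np.load('q9.npy').reshape(-1,3)
for lo in range(-50,46,4):
    c=Q[(np.abs(Q[:,1])<13)&(Q[:,2]>20)&(Q[:,2]<66)&(Q[:,0]>lo)&(Q[:,0]<lo+4)]
    if len(c)>20: print(lo,np.percentile(c[:,2],96).round(2),np.percentile(c[:,1],[2,98]).round(1),end='; ')
t=Q[(Q[:,2]>54)&(Q[:,2]<58)&(np.abs(Q[:,1])<20)&(Q[:,0]>12)&(Q[:,0]<45)];print('slide',np.percentile(t[:,0],[1,99]))
E
```

```text
time_s: 30.7
tool_pos: [445.2, -370.0, 198.8]
eef_rot: [3.14, 0.0, 1.005]
force: [0.0, -0.4, 0.0]
gripper_width: 45.5
grasp_force: 0.0
time_s: 31.5
tool_pos: [425.0, -401.2, 196.5]
eef_rot: [-3.142, -0.0, 1.005]
force: [-0.1, 0.5, 0.3]
gripper_width: 45.7
grasp_force: 0.0
[ 425.05 -401.25  196.48] [-3.1415e+00 -1.0000e-04  1.0055e+00] [-0.1   0.48  0.25] 45.71326698229679 31.5
tcp in charger -40.01 -1.05 116.48
cell 0.82 [299.7, 113.7, 37.1, 94.0] [[-34.1, -12.3, 25.9], [-1.8, -0.1, 34.0], [26.8, 11.6, 36.6]]
cell 0.7 [77.0, 221.1, 40.2, 63.9] [[-149.1, 212.7, -72.4], [-116.9, 229.4, -56.5], [-85.4, 251.1, -53.3]]
-50 30.82 [-12.6  12.3]; -46 30.96 [-12.8  12.5]; -42 31.08 [-12.8  12.5]; -38 35.59 [-12.   11.8]; -34 36.35 [-12.8  11.7]; -30 36.26 [-12.8  11.6]; -26 36.26 [-12.3  11.6]; -22 36.3 [-12.6  11.6]; -18 36.38 [-12.5  11.5]; -14 36.21 [-12.4  12.4]; -10 35.97 [-12.3  11.6]; -6 36.38 [-12.3  12.2]; -2 36.34 [-12.3  12. ]; 2 36.2 [-12.2  12. ]; 6 36.3 [-12.1  11.9]; 10 36.36 [-12.1  11.9]; 14 36.3 [-12.8  11.7]; 18 36.07 [-12.6  11.8]; 22 36.33 [-12.7  11.7]; 26 56.6 [-12.3  11.7]; 30 57.53 [-12.3  12.2]; 34 57.4 [-11.9  11.5]; 38 26.11 [-5.6  5.4]; 42 26.09 [-5.6  5.4]; slide [29.68155131 36.20470538]
```

View pics/w9.png

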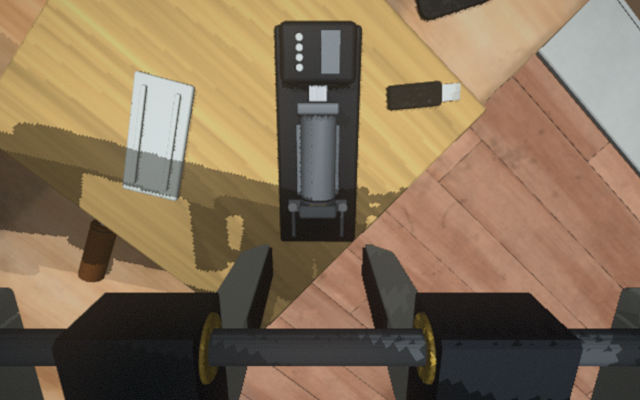

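The cell lies flat and straight in the bay at (318,157), held between the slide (318,108) and the post (319,210). The rest at (160,135) is empty, the stick is undisturbed, and the gripper is clear of everything.

```bash
python3 -c "
from rig import arm; print(arm.close_job())"
```

```text
the job is handed in; nothing more can be done
None
```

The cell is clamped flat in the charger bay, nub against the end post and slide closed on it without snapping; I handed the job in at about 31.5 s, with the measured push on the slide at 12 N at most.

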